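# Test the headlamp bulb and clear the tester

## Task

Test the chrome headlamp bulb: with shut fingertips gently press the round test button directly in front of the socket it stands in, all the way down for about a second, and let it come up. Then press the long clear bar at the left end of the tester all the way down, also for about a second, and withdraw. Leave the other test buttons, the lamps and everything lying about alone; grasp and lift nothing.

Things in the scene. Friction and masses are not known exactly. Their poses are not given: they have to be found in the camera images.
- tester: grey bench bulb tester fixed to the shelf, 180 (x) x 360 (y) x 40 mm high; origin at the centre of its underside, x pointing away from the robot at yaw 0, y to the left, z up. A row of three black lamp sockets runs along the half away from the robot and a row of three round test buttons along the half near the robot, each button 90 mm in front of (-x of) its own socket. Socket and button pairs stand at y = +75, -5 and -85 mm. A long clear bar lies at its left end.
- headlamp_bulb: chrome car headlamp bulb, the tallest of the three lamps (67 mm): steel foot 24 mm across, flat round flange 42 mm across 16 mm up, steel collar, thin glass stem 15 mm across with a chrome tip. It stands upright in one of the three sockets, its top 111 mm above the shelf. Its origin is the centre of the underside of its foot, z up. Loose; leave alone.
- globe_bulb: lamp with a ball of clear glass 28 mm across on a steel foot 24 mm across, 47 mm tall, in another socket. Its origin is the centre of the underside of its foot, z up. Loose; leave alone.
- wedge_bulb: smallest lamp, a glass capsule 12 mm across on a steel foot 24 mm across, 42 mm tall, in the remaining socket. Its origin is the centre of the underside of its foot, z up. Loose; leave alone.
- pen_cell: pen-size battery 14 mm across, 50 mm tall, standing upright on the right end of the tester's deck. Origin: centre of its lower end. Loose; leave alone.
- lamp_socket: white porcelain lamp socket, 54 mm across, 45 mm tall, on the shelf to the right of the tester. Origin: centre of its underside. Loose; leave alone.
- tweezers: red plastic tweezers 120 mm long, 9 mm high, lying on the shelf on the robot's side of the tester. Origin: middle of the underside. Loose; leave alone.
- screwdriver: screwdriver 170 mm long 26 mm thick at the handle, lying on the shelf beyond the tester. Origin: under the middle of its length. Loose; leave alone.
- socket_left (a point): centre of the inner floor of the left (+y) lamp socket, 44 mm above the shelf; socket 38 mm across, rim 54 mm above the shelf
- test_left_top (a point): centre of the top of the left (+y) round test button, black, 28 mm across, its top 62 mm above the shelf, in a grey housing 44 mm across whose rim is 10 mm lower; moves down with the button. Nothing else stands within 40 mm of it
- test_left (a joint): travel of the left (+y) test button: 0 up, 0.006 m fully down; a spring needs about 4 N to push it fully down and brings it back up
- socket_mid (a point): centre of the inner floor of the middle lamp socket, 44 mm above the shelf; socket 38 mm across, rim 54 mm above the shelf
- test_mid_top (a point): centre of the top of the middle round test button, black, 28 mm across, its top 62 mm above the shelf, in a grey housing 44 mm across whose rim is 10 mm lower; moves down with the button. Nothing else stands within 40 mm of it
- test_mid (a joint): travel of the middle test button: 0 up, 0.006 m fully down; a spring needs about 4 N to push it fully down and brings it back up
- socket_right (a point): centre of the inner floor of the right (-y) lamp socket, 44 mm above the shelf; socket 38 mm across, rim 54 mm above the shelf
- test_right_top (a point): centre of the top of the right (-y) round test button, black, 28 mm across, its top 62 mm above the shelf, in a grey housing 44 mm across whose rim is 10 mm lower; moves down with the button. Nothing else stands within 40 mm of it
- test_right (a joint): travel of the right (-y) test button: 0 up, 0.006 m fully down; a spring needs about 4 N to push it fully down and brings it back up
- clear_bar_top (a point): centre of the top of the long black clear bar, 56 (x) x 22 (y) mm, 60 mm above the shelf, at the left end of the tester (y = +138 mm there); moves down with the bar. Its grey surround is 66 x 32 mm and 12 mm lower
- clear_bar (a joint): travel of the clear bar: 0 up, 0.006 m fully down; a spring needs about 4 N to push it fully down and brings it back up

How it is judged:
On the way, in this order (a step that is already met when the one before it is completed fails the run):
1. the test button in front of the headlamp bulb is held fully down (((horizontal distance between headlamp_bulb and socket_left below 0.02 m and value of joint test_left above 0.0045 m) or (horizontal distance between headlamp_bulb and socket_mid below 0.02 m and value of joint test_mid above 0.0045 m) or (horizontal distance between headlamp_bulb and socket_right below 0.02 m and value of joint test_right above 0.0045 m))), for 0.5 s.
2. the test button is back up (value of joint each of test_left, test_mid, test_right below 0.0015 m), for 0.1 s.
3. the clear bar is held fully down with all test buttons up (all of step 2 and value of joint clear_bar above 0.0045 m), for 0.5 s.
At the end, for the whole second after the job is handed in: all three test buttons and the clear bar are back up (less than 1.5 mm down), the headlamp bulb stands in its socket, and the lamps and all loose things are at rest, upright where they stood, within 8 mm of where they were (all of step 2 and value of joint clear_bar below 0.0015 m and (horizontal distance between headlamp_bulb and socket_left below 0.02 m or horizontal distance between headlamp_bulb and socket_mid below 0.02 m or horizontal distance between headlamp_bulb and socket_right below 0.02 m) and distance of each of headlamp_bulb, globe_bulb, wedge_bulb, pen_cell, lamp_socket, tweezers, screwdriver from where it was at the start of the episode below 0.008 m and linear speed of each of headlamp_bulb, globe_bulb, wedge_bulb, pen_cell, lamp_socket, tweezers, screwdriver below 0.02 m/s and angle between each of headlamp_bulb, globe_bulb, wedge_bulb, pen_cell, lamp_socket's own z axis and vertical below 0.15 rad); the robot touches nothing.
It fails at once if a test button other than the headlamp bulb's is pressed (more than 2 mm) ((not (horizontal distance between headlamp_bulb and socket_left below 0.02 m) and value of joint test_left above 0.002 m) or (not (horizontal distance between headlamp_bulb and socket_mid below 0.02 m) and value of joint test_mid above 0.002 m) or (not (horizontal distance between headlamp_bulb and socket_right below 0.02 m) and value of joint test_right above 0.002 m)).
It fails at once if a lamp or other loose thing is moved or lifted by more than 8 mm (distance of any of headlamp_bulb, globe_bulb, wedge_bulb, pen_cell, lamp_socket, tweezers, screwdriver from where it was at the start of the episode above 0.008 m).
It fails at once if the fingers lean on a lamp or other loose thing with more than 2 N (contact force between the fingers and headlamp_bulb above 2 N or contact force between the fingers and globe_bulb above 2 N or contact force between the fingers and wedge_bulb above 2 N or contact force between the fingers and pen_cell above 2 N or contact force between the fingers and lamp_socket above 2 N or contact force between the fingers and tweezers above 2 N or contact force between the fingers and screwdriver above 2 N).
It fails at once if the tester or its buttons are pressed harder than 25 N (contact force between the fingers and tester above 25 N).
It also fails if it takes over 48 s, if anything falls off the work surface, if the arm or the gripper's body presses on something with over 40 N, if the wrist force passes 120 N, or if a joint passes its speed limit or range.

## Robot

A 7-joint arm with a two-finger parallel gripper is mounted at the origin on the work surface. World frame = base frame: x ahead of the robot, y to its left, z up, the work surface at z = 0. Lengths are in m, angles in rad, forces in N, time in s.
With the tool pointing down it reaches from about 0.4 to 0.85 m from the base axis. Payload 10.4 kg.
Tool frame: the origin (TCP) lies between the finger pads; the fingertips stand tips_ahead ahead of it and the grasp point (between the pads) lies 11 mm behind it (tips_ahead is the distance from the TCP to the fingertips, in m); z points along the fingers, x is the direction in which the jaws open and shut, and the axes are right-handed (so a half turn about z gives the same grasp; the last joint's range is limited). The gripper opens to 87 mm and grips with 3 to 60 N. Pads are 19 mm wide; open, the fingers measure 117 mm over their backs; the gripper's body (75 mm by 190 mm) begins 51 mm behind the grasp point.
Start: joints at [1.302, 0.332, -0.065, 1.46, 0.022, 1.35, -0.088], TCP at [0.152, -0.606, 0.231] pointing down, gripper open.
Joint ranges: [-2.6, 2.6], [-0.5, 2.12], [-1.47, 1.34], [0.16, 2.42], [-1.27, 4.41], [0.06, 2.06], [-2.6, 2.6]. Speed limits (rad/s): [2.22, 2.22, 2.79, 2.79, 3.14, 3.14, 3.14].

## Interface

Orientations are given as a unit quaternion [x, y, z, w].
In Python, from bench import read_state, camera, close_job, tips_ahead gives the robot as it stands.
- The arm moves only by the tool arm_command, never from a script. Its argument "commands" is a list that holds one entry, the list of rows, each a list of 7 numbers: the turn, a rotation vector about the tool's x, y, z in rad, then the shift along the tool's x, y, z in m, then the opening in per cent of the stroke, from 0 (shut) to 100 (fully open). In form: [[[rx, ry, rz, x, y, z, claw], ...]]. A call has 1 to 20 rows; each row shifts and turns the commanded pose from where the row before left it, along the tool's axes as they then stand; what a row does not reach is not made up. A row lasts 1/8 s, in which the tool goes at most 62.5 mm and 10.7 degrees, less where a joint would pass 70% of its speed; a pose out of reach is approached as far as the arm can. A call with a gripper value outside its range is refused whole. The fingers move at their own pace and stop on an object; "newtons" is the grip in N (left out, the last holds). Time passes only in rows, so rows that do not move let the fingers close. It gives the time, the measured TCP pose, the force and the opening at its end, in the units of the state.
- read_state(): the state, without advancing time (a new reading comes with each control period).
- camera(name): name is "scene" or "side" or "wrist"; returns a dict with "frame" (384x512x3 uint8, red, green, blue), "vfov" (degrees; the focal length in pixels is half the picture's height over the tangent of half this angle, whatever the lens; pixels are square), "cx", "cy" (the principal point, pixels), "R" (3x3) and "t" (3): a world point X has camera coordinates R X + t. Camera axes: x right, y down, z forward; pixel columns grow to the right and rows downward; lengths in m; the calibration is good to about 2 mm. A picture is of the moment at which its call begins. There is no depth.
- close_job(): hands the job in, once; it reports no verdict.
The state is a dict: "time": time; "joint_positions": joint angles; "joint_vel": joint speeds; "joint_torque": joint torques, N m; "ee_pos": TCP position; "eef_rot": TCP orientation; "ft_force": force on the tool from outside, world axes, zero at the start; "torque": the same for the moment, N m; "width": finger opening in m.
Only numpy, scipy, OpenCV 4.12 (cv2) and the standard library are available. Lean on these libraries where they do the work, as an engineer would, in place of code of your own. Each camera call takes 0.05 s, during which the arm holds its last target.

## Working session

There is one attempt and no reset: what is moved stays moved. The work goes in short steps, Python scripts to look and compute and a tool call to move; the robot and the scene stay as the last step left them, time stands still between calls to the robot, and variables do not carry over. Pictures are saved under pics/ and viewed, and the job is handed in when it is done.

Besides the shell and the picture viewer there is one more tool, called by a JSON object that holds its "fn" and its "kwargs", one argument or row to a line. arm_command: Moves the arm, as the interface text tells. Its arguments: {"type":"object","properties":{"commands":{"type":"array"},"newtons":{"type":"number"}},"required":["commands"]}

```bash
mkdir -p pics
python3 - <<'E'
from bench import read_state, camera, tips_ahead
import cv2
s=read_state(); print({k:s[k] for k in ('time','ee_pos','eef_rot','ft_force','width')}); print(tips_ahead if not callable(tips_ahead) else tips_ahead())
for n in ('scene','side','wrist'):
    c=camera(n); cv2.imwrite(f'pics/{n}0.png',c['frame'][:,:,::-1]); print(n,c['vfov'],c['cx'],c['cy'],c['R'],c['t'])
E
```

```text
{'time': 0.0, 'ee_pos': array([ 0.15197844, -0.60584579,  0.22975852]), 'eef_rot': array([ 7.88471339e-01, -6.15071087e-01, -5.86809176e-04, -4.00939304e-04]), 'ft_force': array([ 0.27295503, -0.43133378,  0.02721837]), 'width': 0.08702319199451675}
0.008
scene 51.30476050399849 259.400294507113 196.52659719932637 [[ 7.98268069e-02  9.96808698e-01  3.16784987e-04]
 [ 6.34779156e-01 -5.05895872e-02 -7.71035743e-01]
 [-7.68559109e-01  6.17504099e-02 -6.36791789e-01]] [-0.01091907 -0.29877567  1.22352829]
side 49.45907406225963 260.2781527513676 190.89761865784374 [[-0.88074029 -0.4734686  -0.01113676]
 [-0.23392146  0.45534368 -0.85903602]
 [ 0.41179764 -0.7539825  -0.51179399]] [0.51752263 0.19938768 0.66457401]
wrist 67.88000399044098 259.76386648094757 191.7526844532527 [[ 0.24314573 -0.96998711 -0.00227268]
 [-0.92845319 -0.23341148  0.28895285]
 [-0.28081101 -0.06814757 -0.95734063]] [-0.62376941 -0.03505151  0.39074768]
```

View pics/scene0.png

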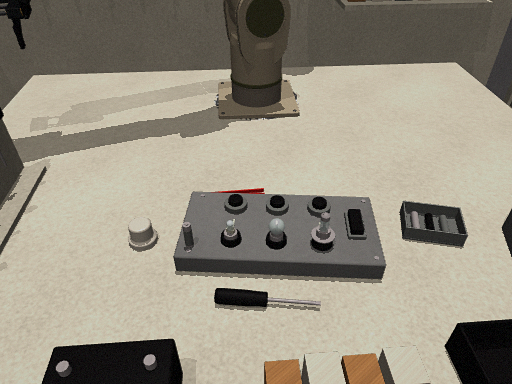

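View pics/side0.png

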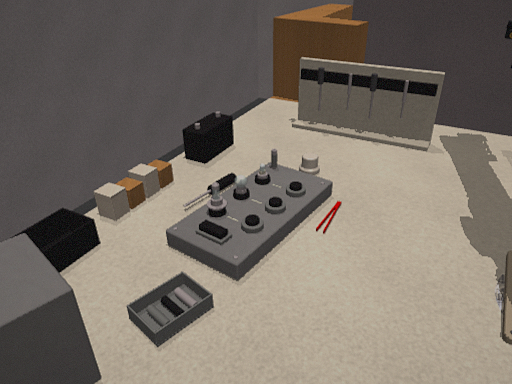

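The scene view looks back at the robot, so image right is +y. The headlamp bulb with its flange is at about (322,232), in the left socket next to the clear bar at (356,222). Its button is at about (319,203). I'll enlarge both views and measure.

```bash
cat > h.py <<'E'
import numpy as np, cv2
from bench import camera, read_state
def K(c):
    f=c['frame'].shape[0]/2/np.tan(np.radians(c['vfov'])/2); return f
def ray(c,u,v,z):
    R=np.array(c['R']);t=np.array(c['t']);f=K(c)
    d=R.T@np.array([(u-c['cx'])/f,(v-c['cy'])/f,1]);o=-R.T@t
    return o+d*(z-o[2])/d[2]
def proj(c,X):
    p=np.array(c['R'])@np.array(X)+np.array(c['t']);f=K(c)
    return np.array([c['cx']+f*p[0]/p[2],c['cy']+f*p[1]/p[2]])
E
python3 - <<'E'
from h import *
for n,(x0,y0,x1,y1) in (('scene',(170,180,390,280)),('side',(160,140,345,270))):
    c=camera(n); im=c['frame'][:,:,::-1].copy()
    cv2.imwrite(f'pics/{n}1.png',cv2.resize(im[y0:y1,x0:x1],None,fx=3.6 if n=='scene' else 4,fy=3.6 if n=='scene' else 4,interpolation=cv2.INTER_CUBIC))
    g=im.max(axis=2); m=(g<30).astype(np.uint8); 
    k,l,st,ce=cv2.connectedComponentsWithStats(m)
    for i in range(1,k):
        if st[i,4]>40 and x0<ce[i][0]<x1 and y0<ce[i][1]<y1: print(n,st[i],ce[i].round(1),ray(c,*ce[i],.062).round(4),ray(c,*ce[i],.060).round(4))
E
```

```text
scene [228 194  15  13 145] [235.2 200. ] [ 0.5502 -0.0791  0.062 ] [ 0.5478 -0.0791  0.06  ]
scene [270 196  15  12 146] [276.7 201.5] [ 0.5605 -0.0012  0.062 ] [ 0.5582 -0.0008  0.06  ]
scene [312 197  15  13 148] [319.  202.8] [0.5707 0.0773 0.062 ] [0.5684 0.078  0.06  ]
scene [348 209  16  26 331] [355.3 221.8] [0.6271 0.1316 0.062 ] [0.625  0.1324 0.06  ]
scene [221 230  20  18 171] [230.5 240.7] [ 0.656  -0.0905  0.062 ] [ 0.6541 -0.0905  0.06  ]
scene [266 232  21  17 176] [275.5 242.1] [ 0.6655 -0.0151  0.062 ] [ 0.6636 -0.0149  0.06  ]
scene [311 239  22  12 150] [321.1 245.5] [0.6791 0.0596 0.062 ] [0.6773 0.0602 0.06  ]
side [217 174  18  16 137] [226.2 181. ] [ 0.6829 -0.0186  0.062 ] [ 0.6849 -0.0216  0.06  ]
side [255 175  15  10  78] [261.8 180.5] [ 0.6136 -0.0567  0.062 ] [ 0.6152 -0.0598  0.06  ]
side [290 182  11   9  68] [294.9 186.1] [ 0.5378 -0.0677  0.062 ] [ 0.5391 -0.0709  0.06  ]
side [233 189  16  11  87] [240.8 195.6] [0.6223 0.0202 0.062 ] [0.624  0.0174 0.06  ]
side [269 198  13   9  78] [274.6 202.2] [0.5478 0.011  0.062 ] [0.5492 0.0081 0.06  ]
side [209 208  17   9  97] [216.7 212.8] [0.6313 0.0979 0.062 ] [0.6331 0.0955 0.06  ]
side [246 215  13  11  88] [251.9 220.4] [0.5572 0.0891 0.062 ] [0.5586 0.0866 0.06  ]
side [199 221  28  18 224] [212.9 229.8] [0.6064 0.1484 0.062 ] [0.608  0.1462 0.06  ]
```

View pics/scene1.png

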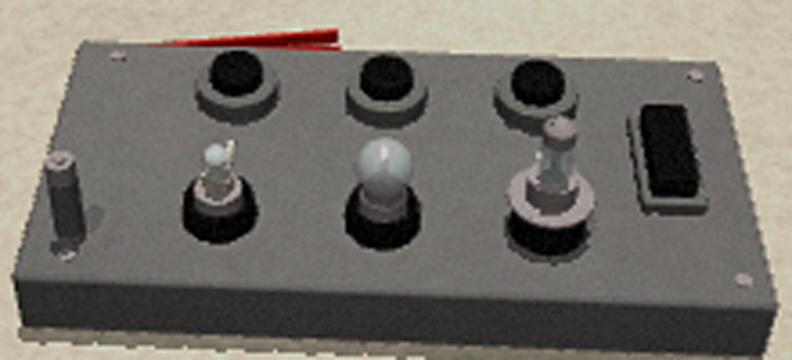

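View pics/side1.png

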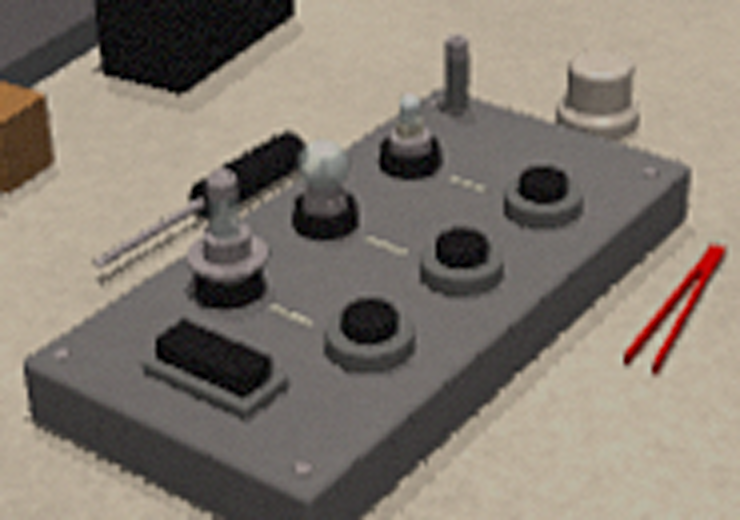

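The left button and bar are roughly located: the button at about (0.562, 0.079) and the bar at about (0.615, 0.138), with tester yaw about -0.13. I'll shut the fingers and swing round to a high hover for a closer look. At z = 0.23 the tips clear everything.

{"fn": "arm_command", "kwargs": {
  "commands": [
    [[0,0,-0.06,-0.0092,-0.0414,0,0],[0,0,-0.06,-0.0092,-0.0414,0,0],[0,0,-0.06,-0.0092,-0.0414,0,0],[0,0,-0.06,-0.0092,-0.0414,0,0],[0,0,-0.06,-0.0092,-0.0414,0,0],[0,0,-0.06,-0.0092,-0.0414,0,0],[0,0,-0.06,-0.0092,-0.0414,0,0],[0,0,-0.06,-0.0092,-0.0414,0,0],[0,0,-0.06,-0.0092,-0.0414,0,0],[0,0,-0.06,-0.0092,-0.0414,0,0],[0,0,-0.06,-0.0092,-0.0414,0,0],[0,0,-0.06,-0.0092,-0.0414,0,0],[0,0,-0.06,-0.0092,-0.0414,0,0],[0,0,-0.06,-0.0092,-0.0414,0,0],[0,0,-0.06,-0.0092,-0.0414,0,0],[0,0,-0.06,-0.0092,-0.0414,0,0],[0,0,-0.06,-0.0092,-0.0414,0,0],[0,0,-0.06,-0.0092,-0.0414,0,0],[0,0,-0.06,-0.0092,-0.0414,0,0],[0,0,-0.06,-0.0092,-0.0414,0,0]]
  ]
}}

```text
time: 2.75
ee_pos: [0.56, 0.0813, 0.2305]
eef_rot: [0.998, -0.062, 0.0, 0.0]
ft_force: [0.2, -1.0, 0.1]
width: 0.0004
```

{"fn": "arm_command", "kwargs": {
  "commands": [
    [[0,0,0,0,0,0,0],[0,0,0,0,0,0,0]]
  ]
}}

```text
time: 3.0
ee_pos: [0.5601, 0.0793, 0.2304]
eef_rot: [0.998, -0.063, -0.0, 0.0]
ft_force: [0.3, -0.4, -0.1]
width: 0.0002
```

Run:
```python
from h import *
s=read_state(); print({k:s[k] for k in ('time','ee_pos','eef_rot','ft_force','width')})
for n in ('wrist','scene','side'):
    c=camera(n); im=c['frame'][:,:,::-1].copy()
    cv2.imwrite(f'pics/{n}2.png',im)
    g=im.max(axis=2); m=(g<30).astype(np.uint8)
    k,l,st,ce=cv2.connectedComponentsWithStats(m)
    if n=='wrist':
      print(c['R'],-c['R'].T@c['t'])
      for i in range(1,k):
        if st[i,4]>100: print(n,st[i],ce[i].round(1),ray(c,*ce[i],.062).round(4),ray(c,*ce[i],.060).round(4))
```

```text
{'time': 3.0, 'ee_pos': array([0.56010673, 0.07925623, 0.23040795]), 'eef_rot': array([ 9.98019587e-01, -6.29031315e-02, -5.03578302e-05,  3.11873523e-04]), 'ft_force': array([ 0.28021379, -0.38899527, -0.06404195]), 'width': 0.00015565529720792004}
[[ 9.92063927e-01 -1.25734497e-01  3.20956593e-05]
 [-1.20381396e-01 -9.49753411e-01  2.88923481e-01]
 [-3.62971655e-02 -2.86634427e-01 -9.57352193e-01]] [0.56966598 0.15847349 0.38328945]
wrist [476   0  36  22 671] [493.1   9.2] [0.8094 0.2199 0.062 ] [0.8109 0.2203 0.06  ]
wrist [251 165  21  22 341] [261.  175.3] [0.5614 0.0819 0.062 ] [0.5614 0.0814 0.06  ]
wrist [  141   221   238    93 11841] [253.5 270. ] [ 0.5363 -0.0407  0.062 ] [ 0.5361 -0.042   0.06  ]
wrist [383 231  21  32 364] [392.7 247. ] [ 0.7132 -0.0302  0.062 ] [ 0.714  -0.0313  0.06  ]
wrist [480 235  32  28 739] [496.8 249.1] [ 0.8425 -0.0495  0.062 ] [ 0.8442 -0.0508  0.06  ]
wrist [  0 236  41  33 916] [ 18.7 250.1] [0.248  0.0244 0.062 ] [0.246  0.0236 0.06  ]
wrist [    0   285   512    99 28732] [248.4 347.6] [ 0.5128 -0.1632  0.062 ] [ 0.5124 -0.1652  0.06  ]
```

View pics/wrist2.png

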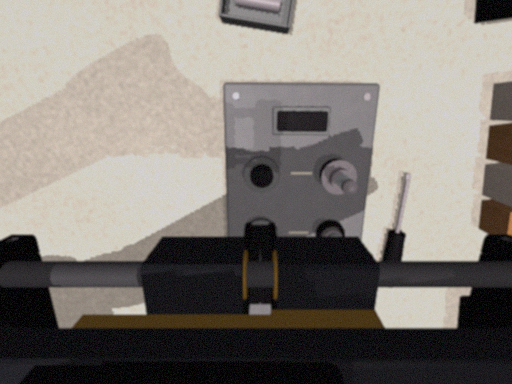

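View pics/side2.png

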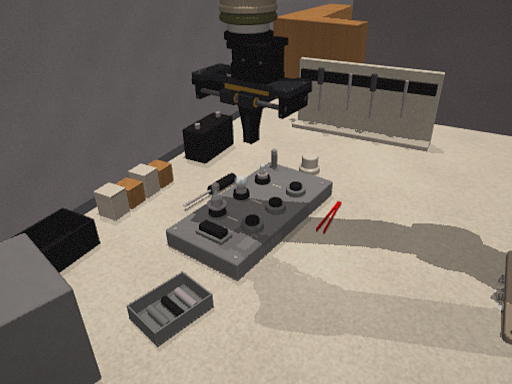

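In the wrist view the left button is at (261,175), the bar at about (302,121), and the headlamp bulb with its flange at (338,177), level with that button. Next I'll fix the bar position and check how the projected fingertips agree with the fixed views.

Run:
```python
from h import *
c=camera('wrist'); im=c['frame'][:,:,::-1].copy(); g=im.max(axis=2)
for th in (35,45,55):
  k,l,st,ce=cv2.connectedComponentsWithStats((g<th).astype(np.uint8))
  for i in range(1,k):
    if st[i,4]>100 and 200<ce[i][0]<370 and 80<ce[i][1]<215: print(th,st[i],ce[i].round(1),[ray(c,*ce[i],z).round(4)[:2] for z in (.062,.060,.056)])
cv2.imwrite('pics/w3.png',cv2.resize(im[75:245,215:385],None,fx=3.5,fy=3.5,interpolation=cv2.INTER_CUBIC))
for (x,y) in((.562,.079),(.615,.137)): print(proj(c,(x,y,.060)))
# tips
for n in('scene','side'):
  c=camera(n); im=c['frame'][:,:,::-1].copy()
  p=proj(c,(.5601,.0793,.2224)); print(n,p)
  x,y=p.astype(int); cr=cv2.resize(im[y-50:y+50,x-60:x+60],None,fx=5,fy=5,interpolation=cv2.INTER_CUBIC)
  q=((p-[x-60,y-50]+.5)*5).astype(int); cv2.drawMarker(cr,tuple(int(a) for a in q),(0,0,255),0,20,1); cv2.imwrite(f'pics/{n}3.png',cr)
```

```text
35 [251 164  21  22 385] [261.  174.5] [array([0.5617, 0.082 ]), array([0.5616, 0.0815]), array([0.5615, 0.0806])]
45 [277 111  50  19 793] [301.7 120.2] [array([0.6134, 0.1369]), array([0.6137, 0.1367]), array([0.6143, 0.1365])]
45 [250 163  23  23 408] [260.9 174.3] [array([0.5615, 0.0822]), array([0.5615, 0.0818]), array([0.5614, 0.0808])]
55 [277 111  50  19 924] [301.5 120. ] [array([0.6132, 0.137 ]), array([0.6135, 0.1369]), array([0.614 , 0.1366])]
55 [250 163  23  24 444] [260.9 174.5] [array([0.5616, 0.0821]), array([0.5615, 0.0816]), array([0.5614, 0.0807])]
[261.61017877 176.5798503 ]
[302.79892567 119.74395668]
scene [328.17753468 124.20621174]
side [251.14885556 140.8847874 ]
```

View pics/w3.png

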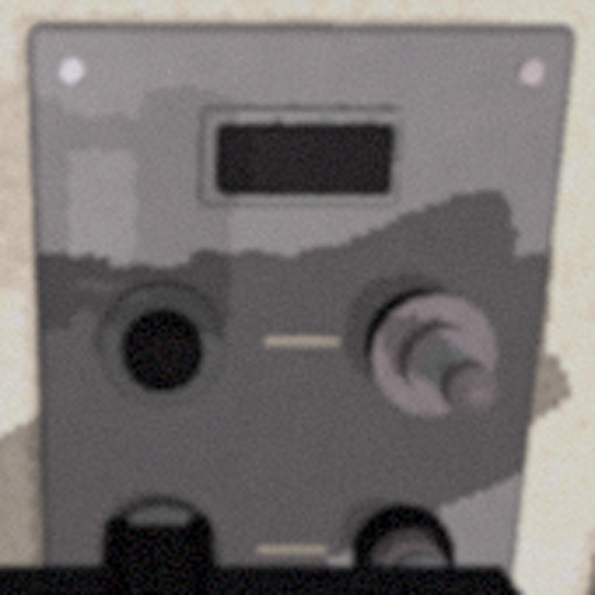

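View pics/side3.png

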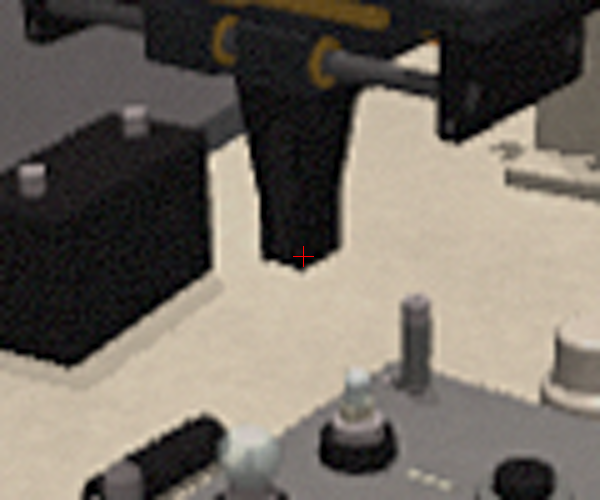

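View pics/scene3.png

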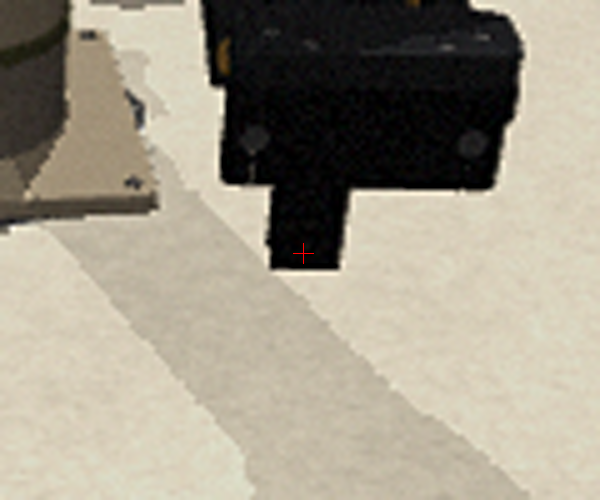

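The fingertip projections agree with the pictures. The button-to-bar offset comes out at (45, 63) mm in the tester frame, matching the drawing. I'll centre over the button and go down to 15 mm above it.

{"fn": "arm_command", "kwargs": {
  "commands": [
    [[0,0,0,0.001,-0.0014,0.03,0],[0,0,0,0,0,0.03,0],[0,0,0,0,0,0.03,0],[0,0,0,0,0,0.03,0],[0,0,0,0,0,0.015,0],[0,0,0,0,0,0.01,0],[0,0,0,0,0,0,0],[0,0,0,0,0,0,0]]
  ]
}}

```text
time: 4.3
ee_pos: [0.5618, 0.0814, 0.0865]
eef_rot: [0.998, -0.062, 0.001, -0.0]
ft_force: [-0.3, -0.6, 0.0]
width: 0.0003
```

Run:
```python
from h import *
a=[]
for n,(x,y) in (('side',(232,205)),('scene',(325,195))):
  c=camera(n); im=c['frame'][:,:,::-1]; a.append(cv2.resize(im[y-55:y+55,x-45:x+45],None,fx=4.4,fy=4.4,interpolation=cv2.INTER_CUBIC))
cv2.imwrite('pics/c4.png',np.hstack(a))
```

```text
(no output)
```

View pics/c4.png

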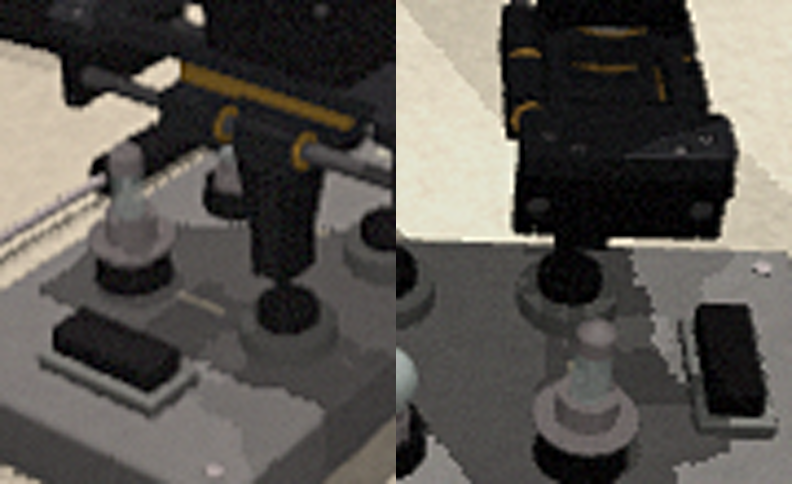

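Fingertips are directly above the left button, and the gripper body clears the headlamp. I'll go to just above contact, then press in small steps.

{"fn": "arm_command", "kwargs": {
  "commands": [
    [[0,0,0,0,0,0.006,0],[0,0,0,0,0,0.005,0],[0,0,0,0,0,0.004,0],[0,0,0,0,0,0.002,0],[0,0,0,0,0,0.001,0],[0,0,0,0,0,0,0]]
  ]
}}

```text
time: 5.15
ee_pos: [0.5611, 0.0813, 0.0676]
eef_rot: [0.998, -0.062, -0.0, 0.0]
ft_force: [-1.1, 0.2, 2.6]
width: 0.0009
```

{"fn": "arm_command", "kwargs": {
  "commands": [
    [[0,0,0,0,0,0.001,0],[0,0,0,0,0,0.001,0],[0,0,0,0,0,0.001,0],[0,0,0,0,0,0,0]]
  ]
}}

```text
time: 5.65
ee_pos: [0.5613, 0.0813, 0.0646]
eef_rot: [0.998, -0.062, 0.0, 0.0]
ft_force: [-1.0, -0.2, 3.4]
width: 0.0003
```

{"fn": "arm_command", "kwargs": {
  "commands": [
    [[0,0,0,0,0,0.0005,0],[0,0,0,0,0,0.0005,0],[0,0,0,0,0,0,0]]
  ]
}}

```text
time: 6.02
ee_pos: [0.5613, 0.0813, 0.0644]
eef_rot: [0.998, -0.062, 0.0, 0.0]
ft_force: [-5.2, -1.4, 12.5]
width: 0.0004
```

Force has risen to 12.5 N, so the button is at its stop. Hold about a second, then lift.

{"fn": "arm_command", "kwargs": {
  "commands": [
    [[0,0,0,0,0,0,0],[0,0,0,0,0,0,0],[0,0,0,0,0,0,0],[0,0,0,0,0,0,0],[0,0,0,0,0,0,0],[0,0,0,0,0,0,0],[0,0,0,0,0,0,0]]
  ]
}}

```text
time: 6.9
ee_pos: [0.5613, 0.0813, 0.0643]
eef_rot: [0.998, -0.062, 0.0, 0.0]
ft_force: [-5.0, -2.1, 12.1]
width: 0.0009
```

{"fn": "arm_command", "kwargs": {
  "commands": [
    [[0,0,0,0,0,-0.003,0],[0,0,0,0,0,-0.004,0],[0,0,0,0,0,-0.008,0],[0,0,0,0,0,-0.025,0],[0,0,0,0,0,-0.03,0],[0,0,0,0,0,-0.03,0],[0,0,0,0,0,0,0]]
  ]
}}

```text
time: 7.78
ee_pos: [0.5625, 0.0817, 0.1661]
eef_rot: [0.998, -0.062, 0.002, -0.0]
ft_force: [-0.5, -0.2, -0.1]
width: 0.0007
```

Run:
```python
from h import *
s=read_state();q=s['eef_rot'];from scipy.spatial.transform import Rotation as Ro
R=Ro.from_quat(q).as_matrix(); print(s['time'],s['ee_pos'],s['ft_force'])
d=R.T@(np.array([.614,.1368,s['ee_pos'][2]])-s['ee_pos']); print(d.round(4))
a=[]
for n,(x,y) in (('side',(232,205)),('scene',(325,205))):
  c=camera(n); im=c['frame'][:,:,::-1]; a.append(cv2.resize(im[y-55:y+55,x-45:x+45],None,fx=4.4,fy=4.4,interpolation=cv2.INTER_CUBIC))
cv2.imwrite('pics/c5.png',np.hstack(a))
```

```text
7.775 [0.56252678 0.08166034 0.16611234] [-0.46715243 -0.193215   -0.14626583]
[ 0.0442 -0.0611  0.0002]
```

View pics/c5.png

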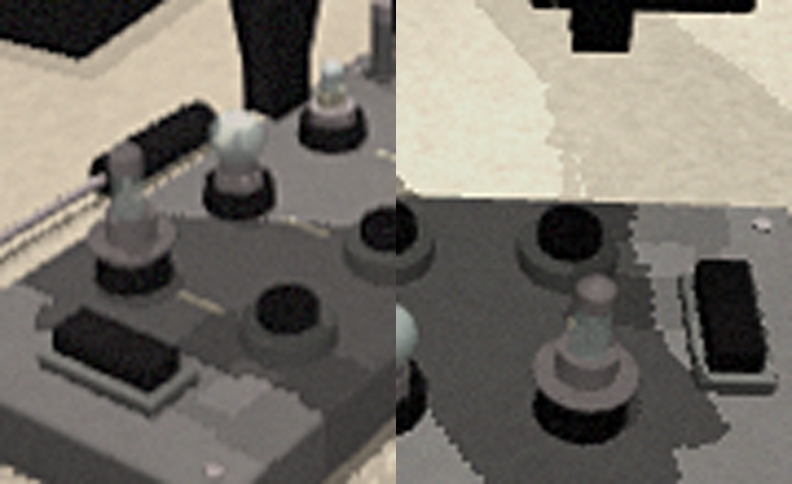

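The button is back up and all lamps stand where they did. Next, over the bar and down to about 15 mm above it.

{"fn": "arm_command", "kwargs": {
  "commands": [
    [[0,0,0,0.0222,-0.0306,0,0],[0,0,0,0.022,-0.0305,0,0],[0,0,0,0,0,0,0],[0,0,0,0,0,0.03,0],[0,0,0,0,0,0.03,0],[0,0,0,0,0,0.015,0],[0,0,0,0,0,0.005,0],[0,0,0,0,0,0,0],[0,0,0,0,0,0,0]]
  ]
}}

```text
time: 9.0
ee_pos: [0.6133, 0.1365, 0.0846]
eef_rot: [0.998, -0.062, 0.001, -0.0]
ft_force: [-0.6, -0.0, 0.2]
width: 0.0004
```

Run:
```python
from h import *
a=[]
for n,(x,y) in (('side',(225,205)),('scene',(335,195))):
  c=camera(n); im=c['frame'][:,:,::-1]; a.append(cv2.resize(im[y-55:y+55,x-45:x+45],None,fx=4.4,fy=4.4,interpolation=cv2.INTER_CUBIC))
cv2.imwrite('pics/c6.png',np.hstack(a))
```

```text
(no output)
```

View pics/c6.png

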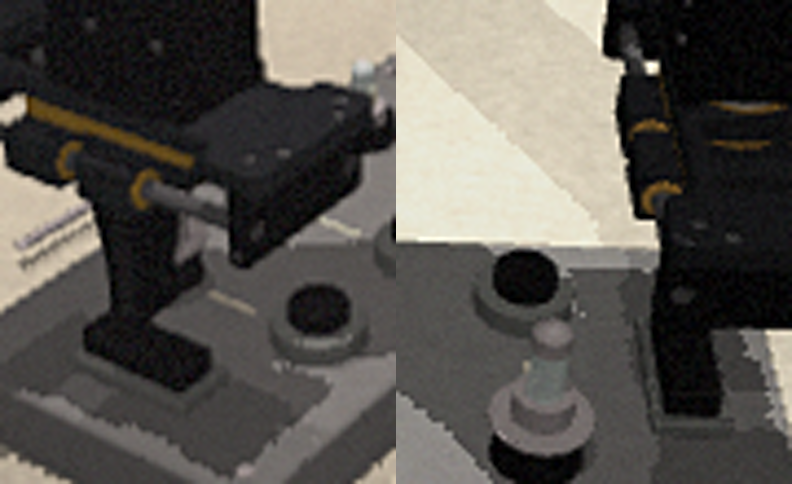

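The tips are over the bar, and the gripper passes well left of the headlamp. Now down in small steps.

{"fn": "arm_command", "kwargs": {
  "commands": [
    [[0,0,0,0,0,0.006,0],[0,0,0,0,0,0.005,0],[0,0,0,0,0,0.004,0],[0,0,0,0,0,0.002,0],[0,0,0,0,0,0.001,0],[0,0,0,0,0,0.001,0],[0,0,0,0,0,0.001,0],[0,0,0,0,0,0,0]]
  ]
}}

```text
time: 10.1
ee_pos: [0.6127, 0.1364, 0.0636]
eef_rot: [0.998, -0.062, 0.0, 0.0]
ft_force: [-1.2, -1.4, 3.5]
width: 0.0005
```

{"fn": "arm_command", "kwargs": {
  "commands": [
    [[0,0,0,0,0,0.001,0],[0,0,0,0,0,0.0005,0],[0,0,0,0,0,0,0]]
  ]
}}

```text
time: 10.48
ee_pos: [0.6128, 0.1364, 0.0625]
eef_rot: [0.998, -0.062, 0.0, 0.0]
ft_force: [-2.3, -0.6, 7.4]
width: 0.0004
```

{"fn": "arm_command", "kwargs": {
  "commands": [
    [[0,0,0,0,0,0.0005,0],[0,0,0,0,0,0,0],[0,0,0,0,0,0,0],[0,0,0,0,0,0,0],[0,0,0,0,0,0,0],[0,0,0,0,0,0,0],[0,0,0,0,0,0,0],[0,0,0,0,0,0,0]]
  ]
}}

```text
time: 11.48
ee_pos: [0.6128, 0.1365, 0.0624]
eef_rot: [0.998, -0.062, 0.0, 0.0]
ft_force: [-5.6, -1.3, 11.9]
width: 0.0005
```

{"fn": "arm_command", "kwargs": {
  "commands": [
    [[0,0,0,0,0,-0.003,0],[0,0,0,0,0,-0.004,0],[0,0,0,0,0,-0.008,0],[0,0,0,0,0,-0.025,0],[0,0,0,0,0,-0.03,0],[0,0,0,0,0,-0.04,0],[0,0,0,0,0,-0.04,0],[0,0,0,0,0,-0.03,0],[0,0,0,0,0,0,0],[0,0,0,0,0,0,0],[0,0,0,0,0,0,0]]
  ]
}}

```text
time: 12.85
ee_pos: [0.6122, 0.1362, 0.2404]
eef_rot: [0.998, -0.062, -0.001, 0.0]
ft_force: [0.2, -0.6, -0.0]
width: 0.0007
```

Run:
```python
from h import *
s=read_state(); print(s['time'],s['ee_pos'],s['ft_force'])
a=[]
for n,(x,y) in (('side',(250,190)),('scene',(280,215))):
  c=camera(n); im=c['frame'][:,:,::-1]; a.append(cv2.resize(im[y-60:y+60,x-110:x+110],None,fx=3.4,fy=2.4*1.0,interpolation=cv2.INTER_CUBIC))
  old=cv2.imread(f'pics/{n}0.png')
  a.append(cv2.resize(old[y-60:y+60,x-110:x+110],None,fx=3.4,fy=2.4,interpolation=cv2.INTER_CUBIC))
cv2.imwrite('pics/c7.png',cv2.resize(np.vstack([np.hstack(a[:2]),np.hstack(a[2:])]),(800,540)))
```

```text
12.85 [0.61224009 0.13615907 0.2403613 ] [ 0.15958542 -0.5571882  -0.01771157]
```

View pics/c7.png

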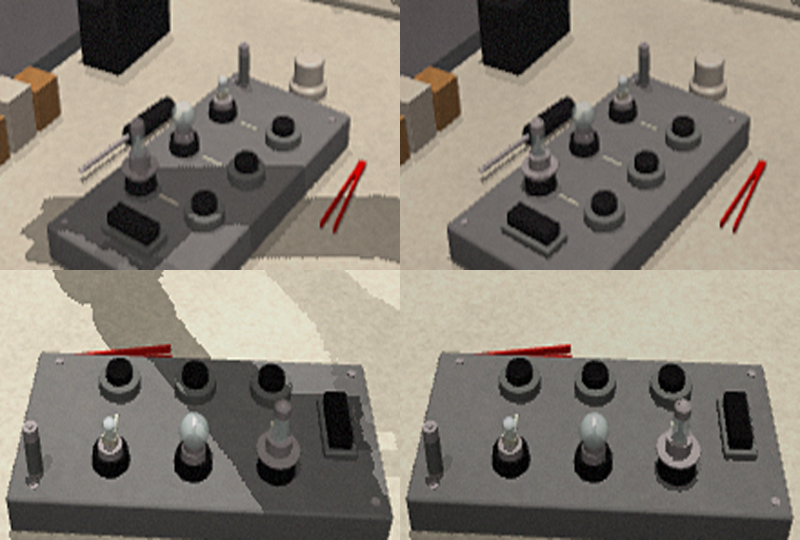

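The after pictures (left) and before pictures (right) match in both views. The bar and buttons are up, and the lamps, pen cell, tweezers, screwdriver and lamp socket haven't moved. I'm handing in.

```bash
python3 -c "
from bench import close_job
print(close_job())"
```

```text
the job is handed in; nothing more can be done
None
```

I pressed both the headlamp bulb's test button and the clear bar fully down, held each for about a second, let them come up, and handed the job in at about 13 s.

- **Test button:** the headlamp bulb stands in the left socket, so I pressed the left button with shut fingers. Pressing force reached about 12.5 N, a clear rise from 3.4 N that showed it was at its stop.
- **Clear bar:** pressed the same way, with force rising to about 12 N at its stop.
- **Last checks:** in the side and scene pictures from before and after, the buttons and bar look up, and the lamps and loose things are where they were. The arm was clear at a height of 0.24 m with no force on the tool.
- **Disagreement:** single-view button positions from the scene and side cameras differed by more than 10 mm. The two views triangulated together agreed with the wrist view to about 2 mm, and I used the wrist view.
- **Not checked directly:** button travel cannot be read, so "fully down" is judged from the force and the height of the tool.

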